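# Hang the cutlery caddy in the sale crate

## Robot

A 6-joint arm with a two-finger parallel gripper is mounted at the origin on the work surface. World frame = base frame: x ahead of the robot, y to its left, z up, the work surface at z = 0. Lengths are in m, angles in rad, forces in N, time in s.
With the tool pointing down it reaches from about 0.35 to 1 m from the base axis. Payload 7.1 kg.
Tool frame: the origin (TCP) lies between the finger pads; the fingertips stand env.nose_length ahead of it and the grasp point (between the pads) lies 11 mm behind it (env.nose_length is the distance from the TCP to the fingertips, in m); z points along the fingers, y is the direction in which the jaws open and shut (so a half turn about z gives the same grasp; the last joint's range is limited). The gripper opens to 85 mm and grips with 20 to 120 N. Pads are 22 mm wide; open, the fingers measure 114 mm over their backs; the gripper's body (76 mm by 85 mm) begins 54 mm behind the grasp point. The pads swing forward as they close: fully open they stand 13 mm farther back than shut.
Start: joints at [-1.195, 0.423, 1.63, -0, 1.089, -0.019], TCP at [0.24, -0.577, 0.239] pointing down, gripper open.
Joint ranges: [-3, 3], [-0.9, 2.11], [0.09, 2.58], [-1.31, 4.45], [0.11, 2.69], [-2.54, 2.54]. Speed limits (rad/s): [2.39, 2.39, 3.01, 3.14, 3.14, 3.14].

## Interface

Orientations are given as a unit quaternion [w, x, y, z].
In Python, from rig import env, viewer gives the robot as it stands.
- The arm moves only by the tool move_arm, never from a script. Its argument "motion" is one flat list of numbers, 5 for each row, row after row: the shift along the tool's x, y, z in units of 60 mm (1.0 is 60 mm), then the turn about the tool's z in units of 5 degrees (1.0 is 5 degrees), then the opening, from -1 (shut) to 1 (fully open). In form: [dx, dy, dz, twist, hand, dx, dy, dz, twist, hand, ...]. A call has 1 to 12 rows; each row is the pose to reach, as a shift and turn from the pose commanded when the call began, along the tool's axes at that moment; what a row does not reach only later rows make up. A row lasts 1/8 s, in which the tool goes at most 62.5 mm and 10.7 degrees, less where a joint would pass 70% of its speed; a pose out of reach is approached as far as the arm can. A call with a gripper value outside its range is refused whole. The fingers move at their own pace and stop on an object; "squeeze" is the grip in N (left out, the last holds). Time passes only in rows, so rows that repeat a pose let the fingers close. It gives the time, the measured TCP pose, the force and the opening at its end, in the units of the state.
- env.get_obs(): the state, without advancing time (a new reading comes with each control period).
- viewer.get_image(name): name is "side" or "top" or "wrist"; returns a dict with "color" (480x640x3 uint8, blue, green, red), "intrinsics" (3x3 intrinsics, pixels), "world_to_cam" (4x4, takes a point from world to camera coordinates). Camera axes: x right, y down, z forward; pixel columns grow to the right and rows downward; lengths in m; the calibration is good to about 2 mm. The wrist camera is an equidistant fisheye: a pixel r from the principal point sees the ray r / f radians off the axis. A picture is of the moment at which its call begins. There is no depth.
- env.finish_job(): hands the job in, once; it reports no verdict.
The state is a dict: "time": time; "joints": joint angles; "dq": joint speeds; "effort": joint torques, N m; "tcp_pos": TCP position; "eef_rot": TCP orientation; "ft_force": force on the tool from outside, world axes, zero at the start; "wrist_torque": the same for the moment, N m; "width": finger opening in m.
Only numpy, scipy, OpenCV 4.12 (cv2) and the standard library are available. Lean on these libraries where they do the work, as an engineer would, in place of code of your own. Each camera call takes 0.05 s, during which the arm holds its last target. There are 200 camera calls.

## Task

Hang the teal cutlery caddy inside the blue crate: hook its bent lip over the crate's near rim on the clear stretch beside the red keeper clip, press it down until the lip sits fully home on the rim, then slide it along the rim, its lip end going under the keeper's little roof, until it butts against the keeper. The crate stands on soft foam and gives way, so push with feeling: never shove it more than about two centimetres down or aside. Let go at the end, and do not disturb the mug, the jar and the bowl.

Things in the scene. Friction and masses are not known exactly. Their poses are not given: they have to be found in the camera images.
- caddy: Teal plastic hook-on cutlery caddy, 0.15 to 0.23 kg, standing upright at the start. Origin: centre of the cup's underside; z up, y along its lip, -x towards the lip. Open cup 60 (x) by 80 (y) by 70 mm high. Its outer face on the lip side, flat at x = -30, runs from z = 4 up to the lip's bridge: a plate at x -50 to -26, y -45 to 45, z 85 to 91 mm.
- lip (a point): Middle of the bridge's underside (caddy x -33, y 0, z 85 mm). Below it hangs a yellow springy tongue, 4 mm from the cup's flat face at rest, that gives up to 10 mm outward; from z = 66 down to 45 it flares, so the mouth is 14 mm wide at its lower end. Pushing it down over a 6 mm rim takes roughly 5 to 10 N; its weight alone does not do it. Home is felt as the force climbing on.
- tab (a point): Centre of the flat upright grip tab on the bridge (caddy x -34, y 0, z 117 mm): 12 mm thick in x, 44 mm wide in y, z 91 to 143. Grip it from above across its 12 mm thickness, firmly, so that nothing gets in the way of the rim or the keeper.
- crate: Open blue plastic crate, 200 (x) by 280 (y) by 110 mm high, walls 6 mm. Origin: centre of its underside, 36 mm above the table; z up, +x away from the robot. It nests in a grey foam bed (about 10 mm wider all round, up to 44 mm above the table), which lets it sink, or shift along its y, about 1.4 mm per newton of push, and come back when relieved (so its pose moves while you push, and tells how hard); it is stiff in x.
- rim (a point): Middle of the crate's near rim, the one to use: top of its wall at x -100 to -94, z = 110 mm in the crate's frame, running along y, clear over y = -130 to 95. When the caddy is home, the bridge lies on the rim, point lip coincides with the rim line, the cup is inside the crate, and both frames are parallel (caddy origin at crate x -64, z 25).
- keeper_face (a point): On the near rim (crate x -97, y 110, z 110 mm): centre of the red keeper clip's face, looking to -y, where the bridge's end must butt (caddy origin then at crate y 65). Block astride the rim, 34 (x) by 22 (y) mm, z 71 to 125; its roof (underside z 121) overhangs 15 mm towards -y, so the lip must be slid in, fully home. Sliding drags with 3 to 8 N (more if the cup is forced on the wall).
- mug: White ceramic mug, 80 mm across, 90 high, handle to the side; origin at the centre of its underside. Leave it alone.
- jar: White ceramic jar with dark wooden lid, 72 mm across, 120 high; origin at the centre of its underside. Leave it alone.
- bowl: Blue ceramic bowl, 116 mm across, 55 high; origin at the centre of its underside. Leave it alone.
Mind the look-alikes: they are no part of the job. Leave any green or purple look-alike of the caddy alone.

How it is judged:
By the outcome, as a careful person would: the job done as asked, in the order asked, and still so for the second after the job is handed in, with the robot touching nothing.
It also fails if it takes over 72 s, if anything falls off the work surface, if the arm or the gripper's body presses on something with over 40 N, if the wrist force passes 120 N, or if a joint passes its speed limit or range.

## Working session

There is one attempt and no reset: what is moved stays moved. The work goes in short steps, Python scripts to look and compute and a tool call to move; the robot and the scene stay as the last step left them, time stands still between calls to the robot, and variables do not carry over. Pictures are saved under pics/ and viewed, about 8 in all and at most 12, crops included, and the job is handed in when it is done.

Besides the shell and the picture viewer there is one more tool, called after ">>>" as name(argument=value, ...), one argument or row to a line, values as JSON. move_arm: Moves the arm, as the interface text tells. Its arguments: {"type":"object","properties":{"motion":{"type":"array","items":{"type":"number"}},"squeeze":{"type":"number"}},"required":["motion"]}

```bash
mkdir -p pics; ls
cat > h.py <<'E'
import numpy as np, cv2
from rig import env, viewer
def grab(n,f=None):
    d=viewer.get_image(n)
    if f: cv2.imwrite('pics/'+f,d['color'])
    return d
def ray(d,px):
    K=np.array(d['intrinsics']);T=np.array(d['world_to_cam']);R,t=T[:3,:3],T[:3,3]
    v=np.linalg.inv(K)@np.array([px[0],px[1],1.])
    return -R.T@t, R.T@v
def onz(d,px,z):
    o,v=ray(d,px); return o+v*(z-o[2])/v[2]
def proj(d,P):
    K=np.array(d['intrinsics']);T=np.array(d['world_to_cam']);p=T[:3,:3]@np.array(P)+T[:3,3]; q=K@p; return q[:2]/q[2]
def tri(d1,p1,d2,p2):
    A=[];b=[]
    M=np.zeros((3,3));c=np.zeros(3)
    for d,p in((d1,p1),(d2,p2)):
        o,v=ray(d,p);v=v/np.linalg.norm(v);Q=np.eye(3)-np.outer(v,v);M+=Q;c+=Q@o
    return np.linalg.solve(M,c)
E
python3 - <<'E'
from h import *
import pickle
D={n:grab(n,n+'0.png') for n in('side','top')}
pickle.dump(D,open('d0.pkl','wb'))
for n in D: print(n,np.round(D[n]['world_to_cam'],3).tolist(),np.round(D[n]['intrinsics'],1).tolist())
o=env.get_obs();print(o,env.nose_length)
E
```

```text
pics
side [[-0.993, -0.113, -0.02, 0.613], [-0.05, 0.578, -0.814, 0.06], [0.104, -0.808, -0.58, 1.474], [0.0, 0.0, 0.0, 1.0]] [[624.4, 0.0, 319.1], [0.0, 624.4, 246.1], [0.0, 0.0, 1.0]]
top [[-0.012, -1.0, 0.002, 0.119], [-0.998, 0.012, -0.066, 0.608], [0.066, -0.002, -0.998, 1.227], [0.0, 0.0, 0.0, 1.0]] [[588.8, 0.0, 319.8], [0.0, 588.8, 251.1], [0.0, 0.0, 1.0]]
{'time': 0.1, 'joints': array([-1.19500762e+00,  4.23785235e-01,  1.63060654e+00,  4.64669573e-06,
        1.08860543e+00, -1.90110039e-02]), 'dq': array([-0.00159861, -0.00191222, -0.0011823 , -0.00112214,  0.00052403,
        0.00118715]), 'effort': array([-6.30935428e-04, -5.58422291e+01, -2.82445121e+01, -8.71897055e-05,
        3.03486449e-03,  9.24740647e-06]), 'tcp_pos': array([ 0.24023097, -0.57646441,  0.23861319]), 'eef_rot': array([-6.91495920e-04,  9.80579803e-01,  1.96119240e-01, -1.22589663e-04]), 'ft_force': array([ 0.26473686,  0.04274133, -0.14760527]), 'wrist_torque': array([0.00338353, 0.01531172, 0.00187448]), 'width': 0.08549386178095994} 0.008
```

View pics/top0.png

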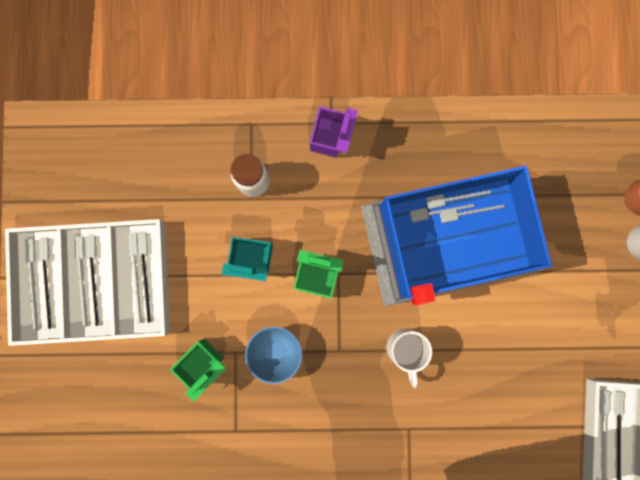

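View pics/side0.png

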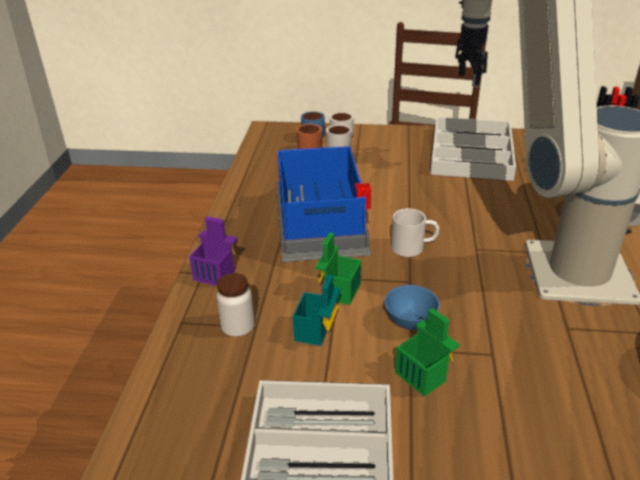

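Candidates for the caddy (top view): teal at (248,258), green at (319,273) and (198,370), purple at (333,130). By the description I choose teal. The crate is at (465,235) and the red keeper at (423,293). Next is a close crop of the teal one and the crate.

Run:
```python
from h import *
import pickle
D=pickle.load(open('d0.pkl','rb'))
t,s=D['top']['color'],D['side']['color']
def c(im,x,y,w,h,k): return cv2.resize(im[y:y+h,x:x+w],(w*k,h*k),interpolation=cv2.INTER_CUBIC)
a=c(t,205,220,80,70,5);b=c(s,280,265,80,85,5)[:350]
A=np.hstack([a,c(s,280,270,80,70,5)])
B=np.hstack([cv2.resize(t[160:310,360:560],(400,240),interpolation=3) if 0 else cv2.resize(t[160:310,360:555],None,fx=2.05,fy=2.05)[:, :400], c(s,270,140,115,125,2)[:, :]]) if 0 else None
cv2.imwrite('pics/c1.png',A)
B=np.zeros((450,800,3),np.uint8); x=c(t,360,225,200,90,4)[:360]; 
cv2.imwrite('pics/c2.png',x)
# colour stats
for n,im in(('top',t),('side',s)):
    h=cv2.cvtColor(im,cv2.COLOR_BGR2HSV)
    for nm,lo,hi in(('teal',(86,120,30),(96,255,255)),('blue',(104,200,60),(122,255,255)),('red',(0,220,120),(4,255,255)),('yel',(20,150,120),(32,255,255))):
        m=cv2.inRange(h,lo,hi);N,_,st,ce=cv2.connectedComponentsWithStats(m)
        print(n,nm,[(st[i].tolist(),ce[i].round(1).tolist()) for i in range(1,N) if st[i,4]>30])
```

```text
top teal [([223, 238, 48, 42, 1482], [248.2, 258.8])]
top blue [([400, 168, 150, 123, 5209], [502.9, 227.3]), ([381, 196, 23, 70, 368], [391.5, 221.7]), ([432, 216, 10, 13, 47], [436.6, 221.9]), ([456, 220, 14, 13, 70], [462.6, 226.4]), ([442, 224, 13, 11, 41], [447.8, 229.2]), ([397, 267, 14, 30, 189], [403.4, 282.8])]
top red []
top yel []
side teal [([294, 275, 46, 70, 1683], [314.0, 313.8])]
side blue [([279, 148, 86, 90, 5987], [320.0, 192.5])]
side red [([612, 88, 14, 17, 116], [618.4, 97.6]), ([357, 184, 14, 25, 166], [364.3, 191.9])]
side yel [([323, 304, 15, 27, 147], [330.1, 318.8])]
```

View pics/c1.png

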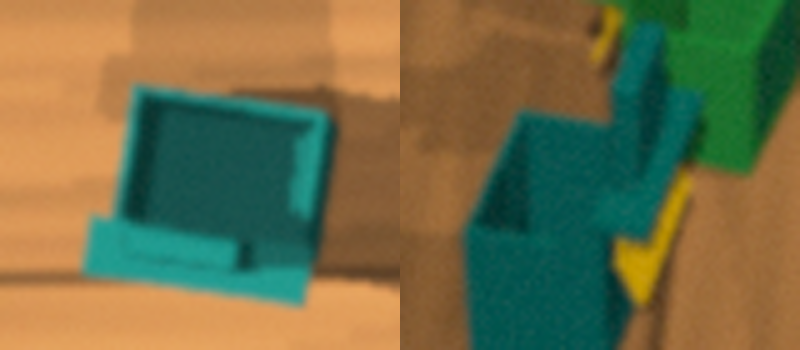

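View pics/c2.png

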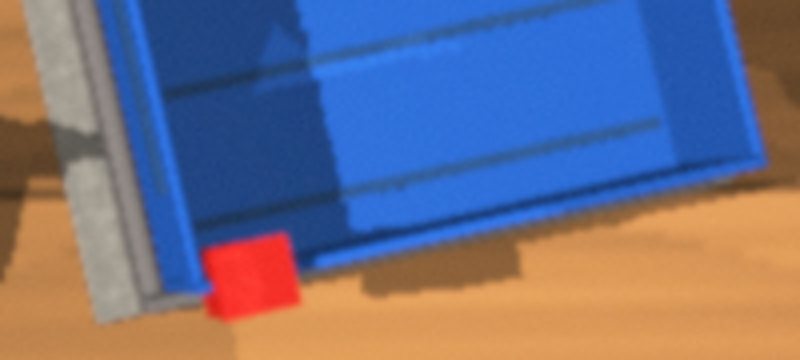

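The left half of c1 shows the teal caddy with its bridge and tab on the robot side, and the right half shows the yellow tongue. The bridge's outer corners are about (221.8,275.4) and (265.8,281). c2 shows the crate's near-right rim corner at about (550.5,265) and the keeper's top at about (423,294).

Run:
```python
from h import *
import pickle
D=pickle.load(open('d0.pkl','rb'));t,s=D['top'],D['side']
print('cam',ray(t,(320,251))[0])
B1=onz(t,(221.8,275.4),.091);B2=onz(t,(265.8,281),.091)
C1=onz(t,(232,237),.07);C2=onz(t,(271.4,241.6),.07)
print('bridge',B1,B2,np.linalg.norm(B1-B2),'cup',C1,C2,np.linalg.norm(C1-C2))
for a,b in((B1,B2),(C1,C2)): d=a-b;print('yaw',np.degrees(np.arctan2(-d[0],d[1])))
# pose from 4 pts: least squares
import scipy.optimize as so
def fit(L,W):
    L=np.array(L);W=np.array(W)[:,:2]
    f=lambda p:((np.c_[np.cos(p[2])*L[:,0]-np.sin(p[2])*L[:,1],np.sin(p[2])*L[:,0]+np.cos(p[2])*L[:,1]]+p[:2])-W).ravel()
    r=so.least_squares(f,[W[:,0].mean(),W[:,1].mean(),0]);return r.x,(r.fun*1e3).round(1)
p,e=fit([(-.05,.045),(-.05,-.045),(.03,.04),(.03,-.04)],[B1,B2,C1,C2]);print('caddy',p,np.degrees(p[2]),e)
c,si=np.cos(p[2]),np.sin(p[2]);print('tab',p[:2]+np.array([c,si])*-.034)
tp=[*(p[:2]+np.array([c,si])*-.034),.143];print('tabtop proj side',proj(s,tp),'top',proj(t,tp))
W=[onz(t,q,.146) for q in((550.5,265),(527,168),(381,199))]
k=[onz(t,q,.161) for q in((360+203/4,225+248/4),(432,225+233/4),(435,300.5))]
q,e=fit([(-.1,-.14),(.1,-.14),(.1,.14),(-.08,.132),(-.08,.095),(-.114,.095)],W+k);print('crate',q,np.degrees(q[2]),e)
```

```text
cam [0.52724622 0.11484965 1.2641301 ]
bridge [0.55871607 0.30767216 0.091     ] [0.54648834 0.22016724 0.091     ] 0.0883551298838795 cup [0.6371368  0.29025166 0.07      ] [0.62675278 0.21014555 0.07      ] 0.0807763385677295
yaw -7.954867897041219
yaw -7.385965520620119
caddy [ 0.60215854  0.25554717 -0.15178064] -8.69639027037991 [ 0.8 -0.1 -0.6 -1.5  0.7  0.3 -1.   1.3]
tab [0.56854942 0.26068792]
tabtop proj side [327.2216091  279.33391444] top [241.98512979 269.24841998]
crate [ 0.6344734  -0.16958657  0.21389388] 12.255216500994328 [-2.8 -1.5  5.6  2.9  2.8 -5.2 -2.5 -0.5 -1.1  3.3 -2.1  0.9]
```

>>> move_arm(
  motion=[5, -5, 0, -6, 1, 5, -5, 0, -6, 1, 5, -5, 0, -6, 1, 5, -5, 0, -6, 1, 5, -5, 0, -6, 1, 5, -5, 0, -6, 1, 5, -5, 0, -6, 1, 10.4, -10.8, 0, -11.7, 1, 10.4, -10.8, 0, -11.7, 1, 10.4, -10.8, 0, -11.7, 1, 10.4, -10.8, 0, -11.7, 1, 10.4, -10.8, 0, -11.7, 1],
  squeeze=80,
)

```text
time: 1.6
tcp_pos: [0.5108, 0.1105, 0.2392]
eef_rot: [0.0, 0.76, 0.65, -0.0]
ft_force: [0.9, 0.2, 0.2]
width: 0.0858
```

>>> move_arm(
  motion=[0, 0, 0, 0, 1, 0, 0, 0, 0, 1],
)

```text
time: 1.85
tcp_pos: [0.5098, 0.1083, 0.2388]
eef_rot: [-0.0, 0.759, 0.651, -0.001]
ft_force: [0.5, -0.1, 0.3]
width: 0.0855
```

>>> move_arm(
  motion=[2.66, 0.57, 0, 0, 1, 2.66, 0.57, 0, 0, 1, 2.66, 0.57, 0, 0, 1, 2.66, 0.57, 0, 0, 1, 2.66, 0.57, 0, 0, 1],
)

```text
time: 2.48
tcp_pos: [0.5684, 0.2589, 0.2389]
eef_rot: [-0.0, 0.76, 0.65, -0.001]
ft_force: [1.2, -0.6, -0.3]
width: 0.0855
```

Run:
```python
from h import *
d=grab('wrist','w1.png')
print(np.round(d['world_to_cam'],3).tolist(),d['intrinsics'].tolist(),env.get_obs()['tcp_pos'])
o=env.get_obs()
```

```text
[[0.988, -0.155, -0.001, -0.522], [-0.15, -0.954, 0.259, 0.299], [-0.041, -0.256, -0.966, 0.466], [0.0, 0.0, 0.0, 1.0]] [[371.64829954431775, 0.0, 316.65306287605284], [0.0, 371.64829954431775, 244.72890191224846], [0.0, 0.0, 1.0]] [0.56845723 0.25872858 0.23909771]
```

View pics/w1.png

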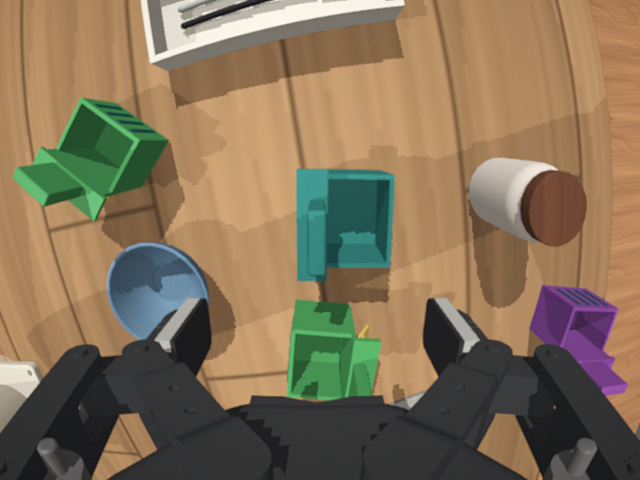

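```bash
cat >> h.py <<'E'
def wray(d,px):
    K=d['intrinsics'];T=np.array(d['world_to_cam']);R,t=T[:3,:3],T[:3,3]
    u=np.array([px[0]-K[0,2],px[1]-K[1,2]]);r=np.hypot(*u);th=r/K[0,0]
    v=np.r_[np.sin(th)*u/max(r,1e-9),np.cos(th)]
    return -R.T@t,R.T@v
def wz(d,px,z):
    o,v=wray(d,px);return o+v*(z-o[2])/v[2]
E
python3 - <<'E'
from h import *
d=grab('wrist')
for n,p,z in(('br1',(297,170),.091),('br2',(298,280),.091),('tabtop a',(309,199),.143),('tab b',(308,276),.143),('tab c',(325.5,198),.143),('tab d',(325,275),.143),('cup a',(393,171),.07),('cup b',(390,268),.07)): print(n,wz(d,p,z).round(4))
o=env.get_obs();print(o['tcp_pos'])
E
```

```text
br1 [0.5625 0.3087 0.091 ]
br2 [0.5485 0.2218 0.091 ]
tabtop a [0.5701 0.2923 0.143 ]
tab b [0.5613 0.2423 0.143 ]
tab c [0.5803 0.2913 0.143 ]
tab d [0.5724 0.2412 0.143 ]
cup a [0.639  0.2953 0.07  ]
cup b [0.627  0.2124 0.07  ]
[0.56856877 0.25882595 0.23927076]
```

w1 shows the teal caddy upright at (345,222) with its tab at (317,237). The green look-alike at (330,350) is clear of the finger paths. Top and wrist views put the tab within 3 mm of each other, so I descend and grip.

>>> move_arm(
  motion=[0.05, 0.02, 0.8, 0, 1, 0.05, 0.02, 1.5, 0, 0.6, 0.05, 0.02, 1.9, 0, 0.4, 0.05, 0.02, 2.1, 0, 0.3, 0.05, 0.02, 2.18, 0, 0.2, 0.05, 0.02, 2.18, 0, 0, 0.05, 0.02, 2.18, 0, -1, 0.05, 0.02, 2.18, 0, -1, 0.05, 0.02, 2.18, 0, -1, 0.05, 0.02, 2.18, 0, -1, 0.05, 0.02, 2.18, 0, -1, 0.05, 0.02, 2.18, 0, -1],
  squeeze=80,
)

```text
time: 4.08
tcp_pos: [0.5706, 0.2637, 0.1089]
eef_rot: [-0.0, 0.76, 0.65, 0.0]
ft_force: [-2.6, -0.1, 6.2]
width: 0.011
```

Run:
```python
from h import *
o=env.get_obs();print(o['tcp_pos'],o['eef_rot'],o['width'],o['ft_force'],o['wrist_torque'],o['dq'].round(3))
```

```text
[0.57063698 0.26373889 0.10887675] [-1.24681118e-05  7.59706992e-01  6.50265538e-01  1.26604646e-04] 0.011038017300547983 [-2.64153752 -0.08294382  6.21026102] [0.01578787 0.29962783 0.01131808] [ 0.001  0.003  0.    -0.    -0.002 -0.002]
```

>>> move_arm(
  motion=[0, 0, -0.2, 0, -1, 0, 0, -0.6, 0, -1, 0, 0, -1.2, 0, -1, 0, 0, -1.9, 0, -1, 0, 0, -2.6, 0, -1, 0, 0, -3.2, 0, -1, 0, 0, -3.6, 0, -1, 0, 0, -3.7, 0, -1, 0, 0, -3.7, 0, -1],
)

```text
time: 5.2
tcp_pos: [0.5704, 0.2635, 0.3302]
eef_rot: [-0.0, 0.76, 0.65, -0.0]
ft_force: [0.2, -0.8, -2.1]
width: 0.0112
```

>>> move_arm(
  motion=[-0.3, 0.02, 0, 0, -1, -0.9, 0.07, 0, -0.3, -1, -1.6, 0.12, 0, -0.8, -1, -2.4, 0.2, 0, -1.4, -1, -3.2, 0.25, 0, -2, -1, -4, 0.3, 0, -2.6, -1, -4.8, 0.35, 0, -3.2, -1, -5.5, 0.4, 0, -3.7, -1, -6.2, 0.45, 0, -4.1, -1, -6.8, 0.5, 0, -4.3, -1, -7.2, 0.53, 0, -4.4, -1, -7.27, 0.53, 0, -4.4, -1],
)

```text
time: 6.7
tcp_pos: [0.5334, -0.174, 0.3293]
eef_rot: [-0.001, 0.623, 0.782, -0.001]
ft_force: [0.0, 0.5, -1.9]
width: 0.011
```

>>> move_arm(
  motion=[0, 0, 0, 0, -1, 0, 0, 0, 0, -1],
)

```text
time: 6.95
tcp_pos: [0.5345, -0.1715, 0.3302]
eef_rot: [-0.0, 0.621, 0.783, -0.0]
ft_force: [0.2, 0.6, -1.1]
width: 0.0114
```

Run:
```python
from h import *
import pickle
d=grab('wrist','w2.png')
o=env.get_obs();pickle.dump((d,o),open('w2.pkl','wb'))
print(o['tcp_pos'],o['eef_rot'],o['width'],o['ft_force'],o['wrist_torque'])
```

```text
[ 0.53463474 -0.17145135  0.33034718] [-2.13000527e-04  6.21324572e-01  7.83553272e-01  1.56159614e-05] 0.010696199200765647 [ 0.57693878  0.32988174 -1.21346989] [-0.04907833  0.04562308  0.00408086]
```

View pics/w2.png

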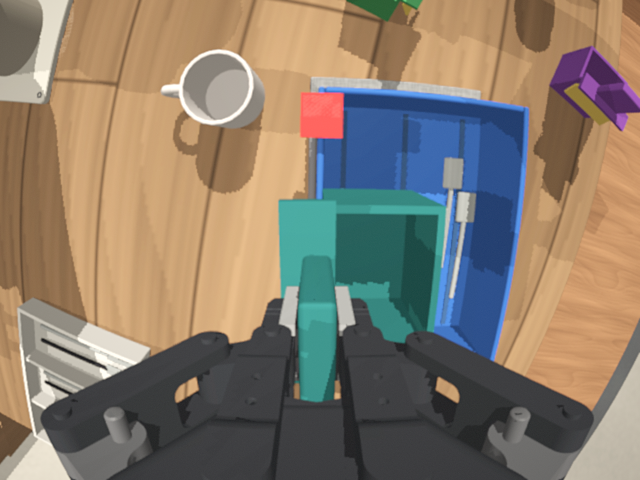

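Run:
```python
from h import *
import pickle
d,o=pickle.load(open('w2.pkl','rb'));im=d['color']
cv2.imwrite('pics/c3.png',cv2.resize(im[75:215,265:425],(800,700))[:600])
tz=o['tcp_pos'][2]
for n,p,z in(('br -50,45',(280,201),tz-.018),('br -26',(336,201),tz-.018)): print(n,wz(d,p,z).round(4))
a=2*np.arctan2(o['eef_rot'][2],o['eef_rot'][1])-np.pi/2;print('tool yaw',np.degrees(a))
```

```text
br -50,45 [ 0.5111 -0.1328  0.3123]
br -26 [ 0.5336 -0.1276  0.3123]
tool yaw 13.174145120761384
```

View pics/c3.png

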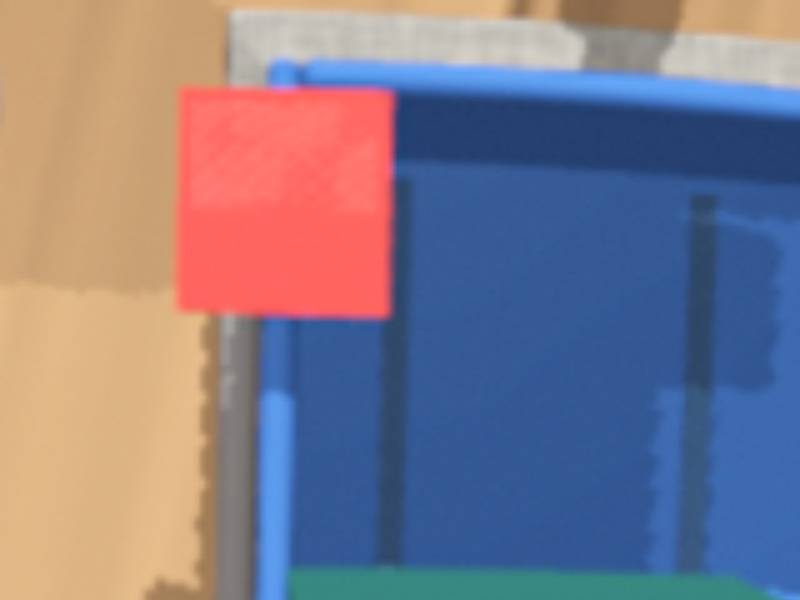

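Run:
```python
from h import *
import pickle, scipy.optimize as so
d,o=pickle.load(open('w2.pkl','rb'))
pts=[((301,92.6),.161,(-.114,.132)),((343.6,93.4),.161,(-.080,.132)),((300.6,136.6),.161,(-.114,.095)),((343.2,138.6),.161,(-.080,.095)),
((319,87.4),.146,(-.1,.14)),((317,187),.146,(-.1,None)),((323,187),.146,(-.094,None)),((318,139),.146,(-.1,None)),((324.2,139),.146,(-.094,None)),((524,107),.146,(.1,.14))]
W=[wz(d,p,z)[:2] for p,z,_ in pts]
def res(q):
    R=np.array([[np.cos(q[2]),np.sin(q[2])],[-np.sin(q[2]),np.cos(q[2])]]);r=[]
    for w,(_,_,l) in zip(W,pts):
        v=R@(w-q[:2]); r.append(v[0]-l[0]); 
        if l[1] is not None:r.append(v[1]-l[1])
    return np.array(r)
s=so.least_squares(res,[.63,-.17,.22],loss='soft_l1',f_scale=.002)
q=s.x;print(q,np.degrees(q[2]),(res(q)*1e3).round(1))
print(np.array(W).round(4))
yc=W[5]-W[7];print('rim yaw',np.degrees(np.arctan2(yc[0],-yc[1])))
# caddy pose from hand
t=o['tcp_pos'][:2];R=np.array([[np.cos(q[2]),np.sin(q[2])],[-np.sin(q[2]),np.cos(q[2])]])
print('tcp in crate',R@(t-q[:2]), 'bridge ends in crate',[R@(wz(d,p,o['tcp_pos'][2]-.018)[:2]-q[:2]) for p in((280,201),(336,201))])
```

```text
[ 0.63732003 -0.17208561  0.20972612] 12.016421699167573 [-0.   0.1  0.2  0.3  0.4  0.8  0.7 -0.   0.4 -0.9  0.5 -0.4  0.5 -0.3
 -7.  -0.3]
[[ 0.4983 -0.0666]
 [ 0.5317 -0.0593]
 [ 0.5062 -0.102 ]
 [ 0.54   -0.0957]
 [ 0.5109 -0.0567]
 [ 0.5289 -0.1407]
 [ 0.5339 -0.1395]
 [ 0.5203 -0.1004]
 [ 0.5254 -0.0992]
 [ 0.6992 -0.0161]]
rim yaw 12.020468759368626
tcp in crate [-0.1003032   0.02199863] bridge ends in crate [array([-0.1152968 ,  0.06470859]), array([-0.09218962,  0.06513664])]
```

w2 and c3 show the caddy held straight, with bridge corners at (280,201) and (336,201). The rim is at (317–324,139–187) and the keeper top at (301–344,93–138). The crate pose fits to under 1 mm, apart from one far corner that is off by 7 mm and is given low weight. I align with a slight inward bias and lower.

>>> move_arm(
  motion=[0, 0.03, 0.1, 0.1, -1, 0, 0.063, 0.4, 0.23, -1, 0, 0.063, 0.8, 0.23, -1, 0, 0.063, 1.05, 0.23, -1, 0, 0.063, 1.1, 0.23, -1, 0, 0.063, 1.1, 0.23, -1],
)

```text
time: 7.75
tcp_pos: [0.5386, -0.1714, 0.2646]
eef_rot: [0.0, 0.63, 0.777, 0.0]
ft_force: [-0.1, -0.4, -2.4]
width: 0.0108
```

```bash
cat > st.py <<'E'
from h import *
o=env.get_obs();q=np.array([0.63732,-0.172086]);a=0.209726
R=np.array([[np.cos(a),np.sin(a)],[-np.sin(a),np.cos(a)]])
print('t',o['time'],'crate xy',R@(o['tcp_pos'][:2]-q),'z',o['tcp_pos'][2],'yaw err',np.degrees(2*np.arctan2(o['eef_rot'][2],o['eef_rot'][1])-np.pi/2-a),'F crate',R@o['ft_force'][:2],o['ft_force'][2],'M',o['wrist_torque'].round(2),o['eef_rot'].round(4))
E
python3 st.py; python3 st.py
```

```text
t 7.75 crate xy [-0.09641062  0.0211967 ] z 0.26456126803215885 yaw err -0.048051720081544645 F crate [-0.21823255 -0.37069833] -2.3835265685541023 M [ 0.01  0.06 -0.03] [0.     0.6295 0.777  0.    ]
t 7.75 crate xy [-0.09641062  0.0211967 ] z 0.26456126803215885 yaw err -0.048051720081544645 F crate [-0.21823255 -0.37069833] -2.3835265685541023 M [ 0.01  0.06 -0.03] [0.     0.6295 0.777  0.    ]
```

>>> move_arm(
  motion=[0, 0, 0.15, 0, -1, 0, 0, 0.3, 0, -1, 0, 0, 0.45, 0, -1, 0, 0, 0.6, 0, -1, 0, 0, 0.7, 0, -1, 0, 0, 0.75, 0, -1, 0, 0, 0.75, 0, -1],
)

```text
time: 8.62
tcp_pos: [0.5384, -0.1714, 0.2194]
eef_rot: [-0.0, 0.63, 0.777, -0.0]
ft_force: [-0.0, -1.0, -1.1]
width: 0.0108
```

Run:
```python
exec(open('st.py').read())
import pickle
d=grab('wrist','w4.png');s=grab('side')
cv2.imwrite('pics/s4.png',np.hstack([cv2.resize(d['color'][70:370,220:420],(400,600)),cv2.resize(s['color'][130:265,265:385],(400,450)).__class__(0) if 0 else cv2.copyMakeBorder(cv2.resize(s['color'][130:265,265:385],(400,450)),0,150,0,0,0)]))
pickle.dump((d,s),open('w4.pkl','wb'))
```

```text
t 8.625 crate xy [-0.09664147  0.02129018] z 0.2193725759324009 yaw err -0.045379285646369054 F crate [-0.20849118 -0.92960175] -1.0628261437736344 M [0.05 0.04 0.01] [-1.000e-04  6.295e-01  7.770e-01 -0.000e+00]
```

View pics/s4.png

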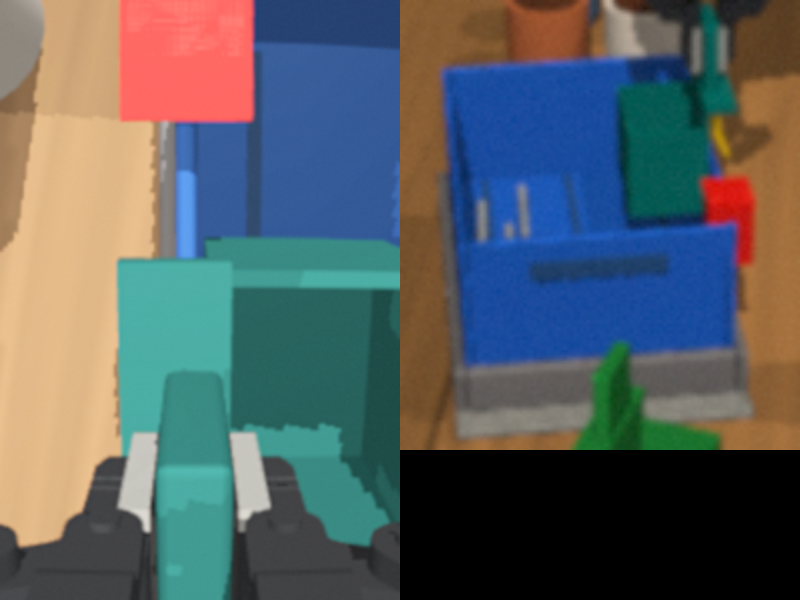

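Run:
```python
from h import *
import pickle
d,_=pickle.load(open('w4.pkl','rb'))
q=np.array([0.63732,-0.172086]);a=0.209726
R=np.array([[np.cos(a),np.sin(a)],[-np.sin(a),np.cos(a)]])
for n,p,z in(('rim out',(308.5,190),.146),('rim in',(318,190),.146),('cup face top',(322.5,190),.1804),('br -50',(279,200),.2014),('br -26',(336,201),.2014),('kp',(280,130.5),.161),('kp2',(346.5,131),.161)): print(n,(R@(wz(d,p,z)[:2]-q)*1e3).round(1))
```

```text
rim out [-100.    62.5]
rim in [-94.6  62.5]
cup face top [-92.7  66.5]
br -50 [-111.    64.8]
br -26 [-87.5  64.3]
kp [-114.1   95.3]
kp2 [-80.2  95. ]
```

>>> move_arm(
  motion=[0, -0.015, 0.15, 0, -1, 0, -0.015, 0.3, 0, -1, 0, -0.015, 0.45, 0, -1, 0, -0.015, 0.55, 0, -1, 0, -0.015, 0.55, 0, -1],
)

```text
time: 9.35
tcp_pos: [0.5367, -0.1716, 0.186]
eef_rot: [-0.001, 0.629, 0.777, -0.001]
ft_force: [-4.2, -2.0, 3.9]
width: 0.0109
```

>>> move_arm(
  motion=[0, 0, 0.05, 0, -1, 0, 0, 0.1, 0, -1, 0, 0, 0.1, 0, -1],
)

```text
time: 9.72
tcp_pos: [0.5371, -0.1717, 0.1809]
eef_rot: [-0.0, 0.629, 0.777, -0.0]
ft_force: [-5.0, -0.1, 6.0]
width: 0.0112
```

>>> move_arm(
  motion=[0, 0, 0.05, 0, -1, 0, 0, 0.1, 0, -1, 0, 0, 0.1, 0, -1],
)

```text
time: 10.1
tcp_pos: [0.5365, -0.1715, 0.1743]
eef_rot: [-0.001, 0.629, 0.777, -0.001]
ft_force: [-5.1, -0.6, 0.9]
width: 0.0108
```

>>> move_arm(
  motion=[0, -0.02, 0.04, 0, -1, 0, -0.02, 0.08, 0, -1, 0, -0.02, 0.08, 0, -1],
)

```text
time: 10.48
tcp_pos: [0.5362, -0.1718, 0.1696]
eef_rot: [-0.0, 0.63, 0.777, -0.0]
ft_force: [-3.8, -0.3, 1.8]
width: 0.0112
```

>>> move_arm(
  motion=[0, 0, 0.04, 0, -1, 0, 0, 0.08, 0, -1, 0, 0, 0.08, 0, -1],
)

```text
time: 10.85
tcp_pos: [0.5363, -0.1718, 0.1647]
eef_rot: [-0.0, 0.63, 0.777, -0.0]
ft_force: [-4.4, -1.9, 3.0]
width: 0.0108
```

>>> move_arm(
  motion=[0, 0, 0.04, 0, -1, 0, 0, 0.08, 0, -1, 0, 0, 0.08, 0, -1],
)

```text
time: 11.22
tcp_pos: [0.5363, -0.1719, 0.1601]
eef_rot: [0.0, 0.63, 0.777, -0.0]
ft_force: [-5.5, -0.5, 4.7]
width: 0.0114
```

```bash
python3 st.py
```

```text
t 11.225 crate xy [-0.09872305  0.0212256 ] z 0.16012829371200032 yaw err -0.047008606126975605 F crate [-5.47974546  0.64447376] 4.669013753445119 M [-0.18  1.02  0.03] [ 0.      0.6295  0.777  -0.    ]
```

>>> move_arm(
  motion=[0, 0, 0.04, 0, -1, 0, 0, 0.08, 0, -1, 0, 0, 0.08, 0, -1, 0, 0, 0.08, 0, -1],
)

```text
time: 11.72
tcp_pos: [0.5364, -0.172, 0.1558]
eef_rot: [0.0, 0.63, 0.777, -0.0]
ft_force: [-6.1, -1.1, 8.4]
width: 0.0112
```

Run:
```python
exec(open('st.py').read())
d=grab('wrist','w5.png')
w=cv2.resize(d['color'][70:370,220:420],(400,600))
s=grab('side');cv2.imwrite('pics/s5.png',np.hstack([w,cv2.resize(s['color'][120:240,325:405],(400,600),interpolation=3)]))
o=env.get_obs();print(o['ft_force'],o['tcp_pos'])
```

```text
t 11.725 crate xy [-0.09872069  0.0211278 ] z 0.15578384550717156 yaw err -0.04340192268483457 F crate [-6.20833203  0.15223427] 8.371862887201866 M [-0.26  1.26  0.03] [ 1.000e-04  6.295e-01  7.770e-01 -1.000e-04]
[-5.97051275 -1.08038897  8.08358263] [ 0.53635757 -0.17196389  0.15582832]
```

View pics/s5.png

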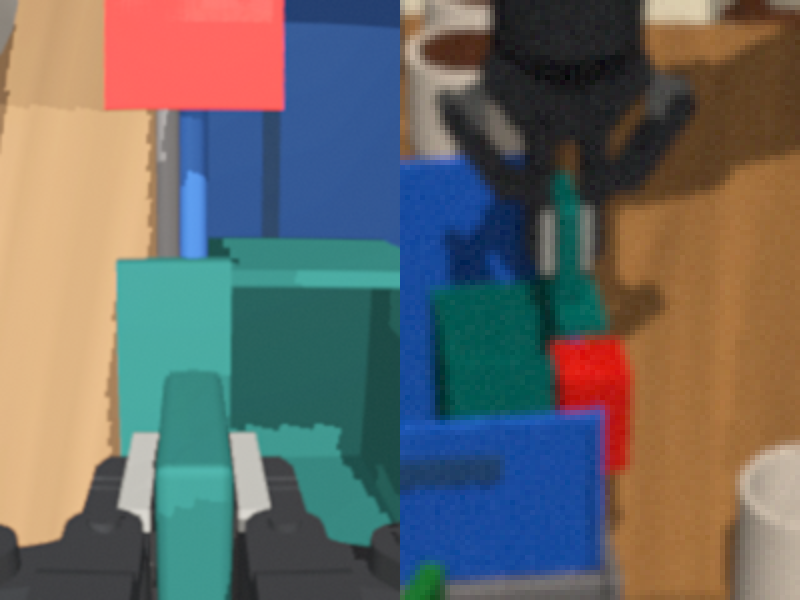

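Run:
```python
from h import *
d=grab('wrist');f=lambda z:np.linalg.norm(wz(d,(273,124.5),z)-wz(d,(362.3,124.5),z))
for z in(.140,.1425,.145,.1475,.15,.155,.16): print(z,round(f(z)*1e3,2))
q=np.array([0.63732,-0.172086]);a=0.209726
R=np.array([[np.cos(a),np.sin(a)],[-np.sin(a),np.cos(a)]])
for p,z in(((273,124.5),.146),((362.3,124.5),.146),((278.5,200),.1378),((311,190),.131),((323.5,190),.131)):print((R@(wz(d,p,z)[:2]-q)*1e3).round(1))
```

```text
0.14 35.59
0.1425 34.99
0.145 34.4
0.1475 33.8
0.15 33.21
0.155 32.02
0.16 30.83
[-114.2   95.2]
[-80.   95.3]
[-113.3   64.6]
[-99.9  67.9]
[-94.6  67.9]
```

s5 shows the cup inside and the lip over the rim. The keeper face edge at (273–362,124) gives the keeper top at z≈0.147, a sink of about 14 mm, with the bridge top 8.9 mm below it (9 expected). The lip is home. I ease the press and slide.

>>> move_arm(
  motion=[0, -0.01, -0.06, 0, -1, 0, -0.01, -0.12, 0, -1, 0, -0.01, -0.12, 0, -1],
)

```text
time: 12.25
tcp_pos: [0.5363, -0.172, 0.1629]
eef_rot: [0.001, 0.63, 0.777, 0.0]
ft_force: [-2.4, 0.1, 3.0]
width: 0.0113
```

>>> move_arm(
  motion=[0.06, 0, 0, 0, -1, 0.12, 0, 0, 0, -1, 0.18, 0, 0, 0, -1, 0.24, 0, 0, 0, -1, 0.24, 0, 0, 0, -1],
)

```text
time: 12.88
tcp_pos: [0.5333, -0.1587, 0.1628]
eef_rot: [0.001, 0.629, 0.777, -0.0]
ft_force: [-1.9, -8.1, 3.1]
width: 0.0109
```

```bash
python3 st.py
```

```text
t 12.875 crate xy [-0.09897884  0.0347179 ] z 0.16281636495351198 yaw err 0.0047009654325921016 F crate [-3.56670106 -7.54160546] 3.0941909824236413 M [-1.52  0.38  0.07] [ 1.300e-03  6.292e-01  7.773e-01 -4.000e-04]
```

>>> move_arm(
  motion=[0, 0, -0.04, 0, -1, 0.06, 0, -0.04, 0, -1, 0.12, 0, -0.04, 0, -1, 0.18, 0, -0.04, 0, -1, 0.18, 0, -0.04, 0, -1],
)

```text
time: 13.5
tcp_pos: [0.5309, -0.148, 0.165]
eef_rot: [0.001, 0.629, 0.777, -0.0]
ft_force: [-2.1, -7.1, 1.7]
width: 0.0108
```

```bash
cat > kp.py <<'E'
exec(open('st.py').read())
d=grab('wrist')
h=cv2.cvtColor(d['color'],cv2.COLOR_BGR2HSV)
m=cv2.inRange(h,(0,120,150),(6,255,255))|cv2.inRange(h,(175,120,150),(180,255,255));N,_,stt,_=cv2.connectedComponentsWithStats(m)
i=1+np.argmax(stt[1:,4]);x,y,w,hh,A=stt[i];print('red',x,y,w,hh)
t=o['tcp_pos']
for e in((x,y+hh),(x+w,y+hh)):print('roof edge crate',(R@(wz(d,e,t[2]-.009)[:2]-q)*1e3).round(1),'caddy end y',(R@(t[:2]-q))[1]*1e3+43.5)
E
python3 kp.py
```

```text
t 13.5 crate xy [-0.09905239  0.04574734] z 0.1649787310989805 yaw err 0.0019771566014137997 F crate [-3.56507605 -6.50925817] 1.7015677993564524 M [-1.34  0.21  0.04] [ 1.100e-03  6.292e-01  7.772e-01 -4.000e-04]
red 273 68 90 95
roof edge crate [-114.6  104.9] caddy end y 89.24733910728852
roof edge crate [-80.1 104.9] caddy end y 89.24733910728852
```

>>> move_arm(
  motion=[0.06, 0, 0, 0, -1, 0.12, 0, 0, 0, -1, 0.18, 0, 0, 0, -1, 0.24, 0, 0, 0, -1, 0.3, 0, 0, 0, -1, 0.36, 0, 0, 0, -1, 0.4, 0, 0, 0, -1, 0.4, 0, 0, 0, -1],
)

```text
time: 14.55
tcp_pos: [0.5259, -0.1245, 0.165]
eef_rot: [0.001, 0.629, 0.777, -0.0]
ft_force: [-1.7, -8.2, 2.2]
width: 0.0113
```

```bash
python3 kp.py
```

```text
t 14.55 crate xy [-0.09905209  0.06972296] z 0.16496125688942173 yaw err 0.0006762067380322502 F crate [-3.36929005 -7.64805443] 2.2133547149563233 M [-1.4   0.21  0.04] [ 1.000e-03  6.292e-01  7.772e-01 -3.000e-04]
red 273 128 90 96
roof edge crate [-115.1  104.9] caddy end y 113.22296040021332
roof edge crate [-79.6 105. ] caddy end y 113.22296040021332
```

>>> move_arm(
  motion=[0.04, 0, 0, 0, -1, 0.08, 0, 0, 0, -1, 0.11, 0, 0, 0, -1, 0.11, 0, 0, 0, -1],
)

```text
time: 15.1
tcp_pos: [0.5246, -0.1181, 0.1649]
eef_rot: [0.001, 0.629, 0.777, -0.0]
ft_force: [-1.5, -7.1, 1.7]
width: 0.0111
```

>>> move_arm(
  motion=[0.03, 0, 0, 0, -1, 0.05, 0, 0, 0, -1, 0.05, 0, 0, 0, -1],
)

```text
time: 15.48
tcp_pos: [0.524, -0.1154, 0.165]
eef_rot: [0.001, 0.629, 0.777, -0.0]
ft_force: [-2.4, -9.4, 0.9]
width: 0.011
```

```bash
python3 kp.py
```

```text
t 15.475 crate xy [-0.0990163   0.07906162] z 0.16498753439942007 yaw err 0.0007916537665161067 F crate [-4.32494516 -8.67984038] 0.9166716998224456 M [-1.6   0.21  0.  ] [ 1.200e-03  6.292e-01  7.772e-01 -4.000e-04]
red 273 147 89 96
roof edge crate [-115.3  106.5] caddy end y 122.56162371897858
roof edge crate [-79.7 106.5] caddy end y 122.56162371897858
```

>>> move_arm(
  motion=[0.03, 0, 0, 0, -1, 0.05, 0, 0, 0, -1, 0.05, 0, 0, 0, -1],
)

```text
time: 15.9
tcp_pos: [0.5235, -0.1128, 0.165]
eef_rot: [0.001, 0.629, 0.777, -0.001]
ft_force: [-1.1, -10.3, 2.6]
width: 0.0111
```

```bash
python3 kp.py
```

```text
t 15.9 crate xy [-0.09899414  0.08171741] z 0.16503380867704034 yaw err 0.006464613768536499 F crate [-3.21236809 -9.85593884] 2.5780507727407858 M [-1.86  0.26  0.02] [ 1.400e-03  6.292e-01  7.773e-01 -6.000e-04]
red 273 147 89 96
roof edge crate [-115.2  109.2] caddy end y 125.21740674495604
roof edge crate [-79.7 109.2] caddy end y 125.21740674495604
```

>>> move_arm(
  motion=[-0.05, 0, 0, 0, -1, -0.1, 0, 0, 0, -1, -0.15, 0, -0.02, 0, -1, -0.19, 0, -0.03, 0, -1, -0.22, 0, -0.03, 0, -1, -0.22, 0, -0.03, 0, -1],
)

```text
time: 16.7
tcp_pos: [0.5257, -0.1243, 0.1666]
eef_rot: [-0.0, 0.63, 0.777, 0.0]
ft_force: [-1.1, -2.0, 0.4]
width: 0.0112
```

```bash
python3 kp.py
```

```text
t 16.7 crate xy [-0.09919666  0.06999206] z 0.16661006616470747 yaw err -0.048700129656931726 F crate [-1.54145508 -1.74137479] 0.3504022253336787 M [-0.55 -0.08  0.09] [-0.000e+00  6.295e-01  7.770e-01  1.000e-04]
red 274 147 89 95
roof edge crate [-115.    97.9] caddy end y 113.49206330075995
roof edge crate [-79.5  97.9] caddy end y 113.49206330075995
```

>>> move_arm(
  motion=[-0.02, 0, 0, 0, -1, -0.04, 0, 0, 0, -1, -0.04, 0, 0, 0, -1, -0.04, 0, 0, 0, -0.5, -0.04, 0, 0, 0, 0, -0.04, 0, 0, 0, 0.1, -0.04, 0, 0, 0, 0.1, -0.04, 0, 0, 0, 0.1, -0.04, 0, 0, 0, 0.1],
)

```text
time: 17.88
tcp_pos: [0.5262, -0.1267, 0.1667]
eef_rot: [-0.0, 0.63, 0.777, 0.0]
ft_force: [0.0, 0.8, -0.2]
width: 0.047
```

>>> move_arm(
  motion=[0, 0, -0.2, 0, 0.1, 0, 0, -0.6, 0, 0.1, 0, 0, -1.2, 0, 0.1, 0, 0, -1.9, 0, 0.1, 0, 0, -2.5, 0, 0.1, 0, 0, -2.5, 0, 0.1, 0, 0, -2.5, 0, 0.1],
)

```text
time: 18.75
tcp_pos: [0.5257, -0.1267, 0.3167]
eef_rot: [-0.0, 0.63, 0.777, -0.0]
ft_force: [-0.9, -0.6, -1.3]
width: 0.047
```

Run:
```python
exec(open('kp.py').read())
s=grab('side');t=grab('top')
w=cv2.resize(d['color'][70:370,200:400],(400,600))
cv2.imwrite('pics/s6.png',np.hstack([w,cv2.resize(s['color'][130:250,285:385],(400,480),interpolation=3).repeat(1,0) if 0 else cv2.copyMakeBorder(cv2.resize(s['color'][130:250,285:385],(400,480),interpolation=3),0,120,0,0,0)]))
cv2.imwrite('pics/t6.png',t['color'])
```

```text
t 18.75 crate xy [-0.0996694   0.06765517] z 0.3167043707263418 yaw err -0.04697090099163526 F crate [-0.97886972 -0.37047864] -1.2968455532836078 M [-0.06 -0.02  0.04] [-1.000e-04  6.295e-01  7.770e-01 -0.000e+00]
red 296 148 45 47
roof edge crate [-106.5  114.3] caddy end y 111.15516833613043
roof edge crate [-89.  114.3] caddy end y 111.15516833613043
```

View pics/s6.png

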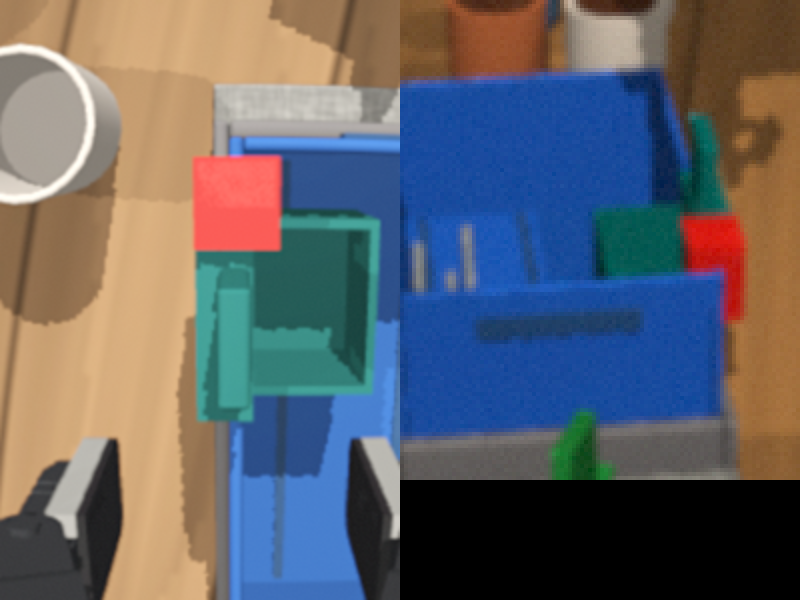

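Run:
```python
from h import *
q=np.array([0.63732,-0.172086]);a=0.209726
R=np.array([[np.cos(a),np.sin(a)],[-np.sin(a),np.cos(a)]])
d=grab('wrist')
for n,p,z in(('bridge -50,-45',(299,280),.149),('bridge -26,-45',(326.5,279),.149),('roof',(297.5,195),.158),('roof',(340,194),.158),('kp far',(297,148.5),.158),('tab top',(309.5,274),.201),('tab',(325,273.5),.201),('tab',(309,213),.201)): print(n,(R@(wz(d,p,z)[:2]-q)*1e3).round(1))
a0=cv2.imread('pics/top0.png');b=cv2.imread('pics/t6.png')
for n,(x,y,w,h) in dict(jar=(225,150,50,50),bowl=(240,322,66,66),green=(290,245,58,58),green2=(165,335,62,68),purple=(305,100,56,60)).items(): print(n,cv2.absdiff(a0[y:y+h,x:x+w],b[y:y+h,x:x+w]).mean().round(2))
s0=cv2.imread('pics/side0.png');s=grab('side')['color'];print('mug side',cv2.absdiff(s0[205:260,385:445],s[205:260,385:445]).mean())
```

```text
bridge -50,-45 [-114.1   21.2]
bridge -26,-45 [-90.4  22.1]
roof [-114.    95.6]
roof [-80.5  96.5]
kp far [-114.1  132.4]
tab top [-103.9   45. ]
tab [-92.9  45.4]
tab [-104.    88.7]
jar 4.55
bowl 8.23
green 12.71
green2 3.42
purple 12.62
mug side 3.916060606060606
```

```bash
python3 -c "
from rig import env
print(env.finish_job())"
```

```text
the job is handed in; nothing more can be done
None
```

The teal caddy now hangs inside the blue crate with its lip on the near rim, butted against the red keeper. The gripper is open and clear above it. I handed the job in at about 19 s, and no verdict was reported.

- **Pressing home:** I hooked the lip over the clear stretch of rim and pressed with about 10 N. The crate sank about 14 mm, and the force climbed at roughly the foam's stiffness. The bridge top measured 8.9 mm below the keeper top, where 9 mm is expected when home.
- **Sliding to the keeper:** the slide dragged with 7–8 N. The caddy then butted: the force rose to about 10 N and keeper and caddy moved together. The crate went about 14 mm aside at most. I relieved the push before letting go.
- **Last check after release:** the bridge end is 74.4 mm from the roof edge, where 75 mm is expected. The roof edge reads within 1.5 mm of its starting place.

**Checks that disagreed or were left open:**
- One far crate corner fitted 7 mm off, and I gave it low weight because the rim and keeper points agreed to about 1 mm.
- Comparing before and after pictures around the jar, bowl, mug and look-alikes gave small to moderate differences. I put these down to the arm and its shadow, but did not look at the final top picture to confirm it. I felt no contact with any of them.

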